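# Weigh the dark cookie with a server spatula

### The arm

A 6-joint arm with a two-finger parallel gripper is mounted at the origin on the work surface. World frame = base frame: x ahead of the robot, y to its left, z up, the work surface at z = 0. Lengths are in m, angles in rad, forces in N, time in s.
With the tool pointing down it reaches from about 0.15 to 0.775 m from the base axis. Payload 6.1 kg.
Tool frame: the origin (TCP) lies midway between the tips of the shut fingers; the grasp point (between the pads) lies 19 mm behind it; z points along the fingers, y is the line along which they close (so a half turn about z gives the same grasp; the last joint's range is limited). The gripper opens to 85 mm and grips with 20 to 120 N. Pads are 22 mm wide; open, the fingers measure 114 mm over their backs; the gripper's body (76 mm by 85 mm) begins 54 mm behind the grasp point. The pads swing forward as they close: fully open they stand 13 mm farther back than shut.
Start: joints at [-1.316, 0.126, -0.04, 1.405, 0, 1.571], TCP at [0.132, -0.508, 0.231] pointing down, gripper open.
Joint ranges: [-2.72, 2.72], [-0.95, 1.95], [-1.27, 1.35], [-1.78, 2.02], [-1.46, 1.47], [-3.14, 3.14]. Speed limits (rad/s): [2.39, 2.39, 3.01, 3.14, 3.14, 3.14].

### API

Orientations are given as [roll, pitch, yaw] about the fixed x, y, z axes, in that order (R = Rz(yaw) Ry(pitch) Rx(roll)).
In Python, from rig import bot gives the robot as it stands.
- The arm moves only by the shell command python3 nudge.py 'ROWS' [FORCE]. ROWS is a JSON list of rows, 1 to 20 of them, each of 5 numbers: the opening from 0.0 (shut) to 1.0 (fully open), then dx, dy, dz in m, then a turn about the tool's z in rad; each row is the pose to reach, as a shift and turn from the pose commanded when the command began, along the tool's axes at that moment; what a row does not reach only later rows make up. A row lasts 1/8 s, in which the tool goes at most 0.0625 m and 0.188 rad, less where a joint would pass 70% of its speed; a pose out of reach is approached as far as the arm can. The fingers move at their own pace and stop on an object; FORCE is the grip in N (left out, the last holds). Time passes only in rows, so rows that do not move let the fingers close. It prints the time, the measured TCP pose, the force, the opening and the grip force at its end.
- bot.read_state(): the state, without advancing time (a new reading comes with each control period).
- bot.camera(name): name is "scene" or "top" or "wrist"; returns the picture (420x560x3 uint8, red, green, blue); there is no depth.
- bot.camera_params(name): a dict with "fx", "fy", "cx", "cy" (pixels), "world_to_cam" (4x4, takes a point from world to camera coordinates). Camera axes: x right, y down, z forward; pixel columns grow to the right and rows downward; lengths in m; the calibration is good to about 2 mm. A picture is of the moment at which its call begins: read the wrist's pose just before it. camera_params takes no time and is no camera call; for the wrist camera it gives the pose at the moment of the call.
- bot.close_job(): hands the job in; it is judged then, once.
The state is a dict: "time_s": time; "qpos": joint angles; "qvel": joint speeds; "joint_efforts": joint torques, N m; "tcp_pos": TCP position; "tcp_rot": TCP orientation; "contact_force": force on the tool from outside, world axes, zero at the start; "ft_torque": the same for the moment, N m; "finger_gap": opening from 0.0 (shut) to 1.0 (fully open); "gripper_force": force on a finger pad.
Only numpy, scipy, OpenCV 4.12 (cv2) and the standard library are available. Lean on these libraries where they do the work, as an engineer would, in place of code of your own. Each camera call takes 0.05 s, during which the arm holds its last target. There are 200 camera calls.

### The job

Take the spatula from its rest, slide it under the dark cookie in the little display case, lift the cookie out on the blade and leave it lying flat, right side up and wholly on the scale's round platform, letting it slide off gently rather than drop. Then lay the spatula back flat with its blade on the blue rest. Never touch the cookie with the gripper, and leave the pale cookie, the sugar shaker, the mug and the tongs where they are.

Things in the scene. Friction and masses are not known exactly. Their poses are not given: they have to be found in the camera images.
- spatula: Server spatula, 220 mm long, 180 g. Steel blade 110 long x 75 wide x 2 mm thick; a bent neck rises from its rear to a level red handle. Origin: centre of the blade's underside; x to the nose (front edge at x = +55 mm), y left, z up. Centre of mass some 25 mm behind the origin: it lies on the blade alone, the handle in the air. Friction of everything about 0.5 to 0.7.
- handle (a point): Middle of the red handle, a level bar 80 long (x), 18 wide (y), 22 mm high (z), 125 mm behind and 40 mm above the spatula's origin; axes as the spatula's.
- rest: Blue ceramic rest plate, fixed, 160 (x) x 130 (y) x 5 mm; origin under its centre on the table, so its top is 5 mm up. The spatula's blade starts on it, its handle reaching out over the plate's -x side, roughly towards the robot.
- case: Small display case, fixed, 240 deep (x) x 330 wide (y) x 210 mm high, white frame, glass sides, open in front, behind and above. Origin under its centre on the table; x points into it, away from the robot. On its floor an aluminium cookie sheet, 290 wide, x -110 to +75 mm, top at z = 10 mm, no edge in front or at the sides, a 16 mm high lip at the back. Corner posts 16 mm square, 298 mm apart.
- lip (a point): Foot of the middle of the lip's near face: x = +75 mm, z = 10 mm in the case. A cookie pushed back is stopped by the lip and the blade then slides under it.
- rail (a point): Lower front edge, middle, of the white light rail that runs across the case's front overhead (x -120 to -80, z 180 to 210 mm in the case). With the blade under a cookie the handle is below this rail: a gripper held upright would hit it, one leaning back towards the robot by 30 to 40 degrees clears it.
- dark_cookie: Dark brown cookie with white chips, a rigid disc, 100 mm diameter, 15 mm thick (chips to 18), 90 to 170 g. Origin: centre of its underside; z up. The underside is flat to 40 mm radius, then slopes up to 5 mm high at the rim, so a blade on the sheet gets under the edge. Lies on the sheet 0 to 30 mm short of the lip, left or right of the pale one.
- pale_cookie: The pale cookie with dark chips beside it, the same size. To be left alone (20 mm).
- scale: White shop scale, fixed, body 200 x 150 x 34 mm with a small display at its -x end, and a round steel platform of 180 mm diameter on top. Origin on the table under the platform's centre.
- platform (a point): Centre of the scale platform's top face, 50 mm above the table; the platform is flat, without a rim.
- shaker: Glass sugar shaker, 56 mm diameter, 130 mm high; origin under its centre. Bystander.
- mug: White mug, 76 mm diameter, 85 mm high; origin under its centre. Bystander.
- tongs: Steel tongs lying flat, 215 x 50 x 24 mm; origin under the middle. Bystander.

How it is judged:
By the outcome, as a careful person would: the job done as asked, in the order asked, and still so for the second after the job is handed in, with the robot touching nothing.
It also fails if it takes over 72 s, if anything falls off the work surface, if the arm or the gripper's body presses on something with over 40 N, if the wrist force passes 120 N, or if a joint passes its speed limit or range.

## Working session

There is one attempt and no reset: what is moved stays moved. The work goes in short steps, Python scripts to look and compute and a shell command to move; the robot and the scene stay as the last step left them, time stands still between calls to the robot, and variables do not carry over. Pictures are saved under pics/ and viewed, at most 10 in all, crops included, and the job is handed in when it is done.

```bash
ls; mkdir -p pics; python3 - <<'E'
from rig import bot
import cv2
for n in("scene","top"):
    im=bot.camera(n); cv2.imwrite(f"pics/{n}0.png",im[:,:,::-1]); p=bot.camera_params(n); print(n,p)
print(bot.read_state())
E
```

```text
nudge.py
pics
rig.py
scene {'fx': 388.306953422252, 'fy': 388.306953422252, 'cx': 276.5688702865883, 'cy': 210.94863864558081, 'world_to_cam': array([[ 0.64188625,  0.76671759,  0.01123257, -0.38700897],
       [ 0.6594665 , -0.54450402, -0.51828498, -0.23812703],
       [-0.39126203,  0.3400875 , -0.85513421,  1.4123599 ],
       [ 0.        ,  0.        ,  0.        ,  1.        ]])}
top {'fx': 430.1198787389558, 'fy': 430.1198787389558, 'cx': 284.0265814726371, 'cy': 210.67270941841096, 'world_to_cam': array([[-0.00378761, -0.99996334, -0.00767875,  0.08803131],
       [-0.98379659,  0.00510258, -0.17921559,  0.56809767],
       [ 0.1792482 ,  0.00687553, -0.98377986,  1.38161372],
       [ 0.        ,  0.        ,  0.        ,  1.        ]])}
{'time_s': 0.1, 'qpos': array([-1.31600070e+00,  1.26332443e-01, -4.05317094e-02,  1.40541715e+00,
       -7.04889904e-06,  1.57078624e+00]), 'qvel': array([-1.78872570e-03, -1.05334862e-03,  6.24841931e-04, -7.20861878e-04,
       -2.12527945e-04,  3.48156833e-05]), 'joint_efforts': array([ 1.07181120e-03, -4.36908460e+01,  3.53603554e+01,  1.37505418e-02,
        5.03685874e-05,  6.94545477e-06]), 'tcp_pos': array([ 0.13222562, -0.50767692,  0.23058835]), 'tcp_rot': array([-3.14010768e+00,  7.03390938e-06,  2.54805731e-01]), 'contact_force': array([-0.15966621, -0.4006298 ,  0.71584996]), 'ft_torque': array([-0.00241118, -0.05064255, -0.00965738]), 'gripper_force': 0.0, 'finger_gap': 1.0017568266391377}
```
View pics/top0.png

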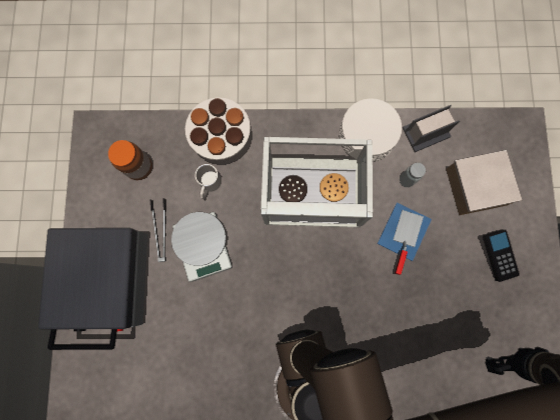

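View pics/scene0.png

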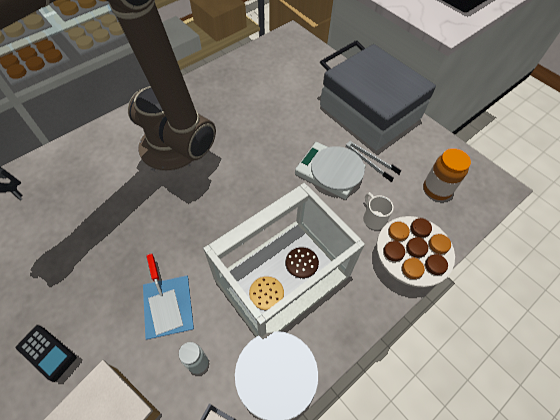

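The top view shows the dark cookie at (293,188), the pale one at (334,187), the case spanning (262–372, 137–225), the spatula blade at (408,228), its handle at (401,261), the scale platform at (199,239), the mug at (206,178), the tongs at (158,230) and the shaker at (414,175). The scene view agrees: dark cookie (302,262), handle (153,268), platform (338,170).

```bash
cat > h.py <<'E'
from rig import bot
import numpy as np, cv2
from scipy.spatial.transform import Rotation as R
def ray(p,u,v,z):
    """pixel -> world point on plane z"""
    M=p["world_to_cam"]; c=-M[:3,:3].T@M[:3,3]
    d=M[:3,:3].T@np.array([(u-p["cx"])/p["fx"],(v-p["cy"])/p["fy"],1])
    return c+d*(z-c[2])/d[2]
def proj(p,X):
    q=p["world_to_cam"]@np.append(X,1); return np.array([p["fx"]*q[0]/q[2]+p["cx"],p["fy"]*q[1]/q[2]+p["cy"]])
def big(mask,box=None):
    m=mask.astype(np.uint8)
    if box: k=np.zeros_like(m); k[box[1]:box[3],box[0]:box[2]]=1; m=m*k
    cs,_=cv2.findContours(m,cv2.RETR_EXTERNAL,cv2.CHAIN_APPROX_NONE)
    return max(cs,key=cv2.contourArea)
def world(p,c,z): return np.array([ray(p,u,v,z)[:2] for u,v in c.reshape(-1,2)],np.float32)
E
python3 - <<'E'
from h import *
np.set_printoptions(precision=4,suppress=True)
B={"top":dict(cook=(275,170,312,205),pale=(314,170,352,205),rest=(370,195,440,265),red=(380,235,420,280),plat=(165,205,235,268),blade=(385,200,430,245)),
   "scene":dict(cook=(280,242,325,282),pale=(245,272,287,312),rest=(135,265,200,345),red=(135,245,170,290),plat=(305,140,370,195),blade=(140,280,190,340))}
for n in B:
    im=cv2.imread(f"pics/{n}0.png"); p=bot.camera_params(n); H=cv2.cvtColor(im,cv2.COLOR_BGR2HSV); h,s,v=H[...,0].astype(int),H[...,1].astype(int),H[...,2].astype(int)
    b=B[n]; print(n)
    c=big(v<75,b["cook"]);w=world(p,c,.022);print("dark",cv2.minEnclosingCircle(w), cv2.fitEllipse(w))
    c=big((h<25)&(s>90)&(v>110),b["pale"]);w=world(p,c,.022);print("pale",cv2.minEnclosingCircle(w))
    c=big((h>95)&(h<120)&(s>90),b["rest"]);w=world(p,c,.005);print("rest",cv2.minAreaRect(w))
    c=big(((h<8)|(h>172))&(s>150)&(v>90),b["red"]);w=world(p,c,.056);print("handle",cv2.minAreaRect(w))
    c=big((s<60)&(v>130),b["blade"]);w=world(p,c,.007);r=cv2.minAreaRect(w);print("blade",r)
    c=big((s<40)&(v>115),b["plat"]);w=world(p,c,.05);print("plat",cv2.minEnclosingCircle(w), cv2.fitEllipse(w))
    big4=cv2.resize(im[120:285,140:440] if n=="top" else im[130:350,130:400],None,fx=2.66 if n=="top" else 2.7,fy=2.66 if n=="top" else 2.7,interpolation=cv2.INTER_CUBIC)
    cv2.imwrite(f"pics/{n}crop.png",big4)
E
```

```text
top
dark ((0.6494643092155457, 0.056185223162174225), 0.048643190413713455) ((0.6506627798080444, 0.055864349007606506), (0.09167436510324478, 0.09377522766590118), 170.7574462890625)
pale ((0.6558177471160889, -0.08522488176822662), 0.049816153943538666)
rest ((0.504703938961029, -0.3232423663139343), (0.12876693904399872, 0.15905393660068512), 62.627899169921875)
handle ((0.3965189754962921, -0.2937789857387543), (0.01835736632347107, 0.07885722070932388), 70.44642639160156)
blade ((0.5152846574783325, -0.33635973930358887), (0.07705415785312653, 0.111273854970932), 70.82996368408203)
plat ((0.48847419023513794, 0.3657890260219574), 0.15124814212322235) ((0.48668429255485535, 0.37202200293540955), (0.242949441075325, 0.245338574051857), 95.1988754272461)
scene
dark ((0.6542487740516663, 0.05395691841840744), 0.05022354796528816) ((0.654400110244751, 0.05399905890226364), (0.09517965465784073, 0.0966486781835556), 30.958885192871094)
pale ((0.6588664054870605, -0.08646402508020401), 0.04991357401013374)
rest ((0.5060878396034241, -0.32303714752197266), (0.1305016279220581, 0.15986540913581848), 62.66876983642578)
handle ((0.4022514224052429, -0.2951362729072571), (0.018599078059196472, 0.08505889773368835), 70.69322204589844)
blade ((0.49398359656333923, -0.3286398947238922), (0.07587818801403046, 0.15651656687259674), 70.69667053222656)
plat ((0.4730466306209564, 0.36758747696876526), 0.1506243646144867) ((0.47094660997390747, 0.38324210047721863), (0.211996927857399, 0.25065553188323975), 84.37773132324219)
```

View pics/topcrop.png

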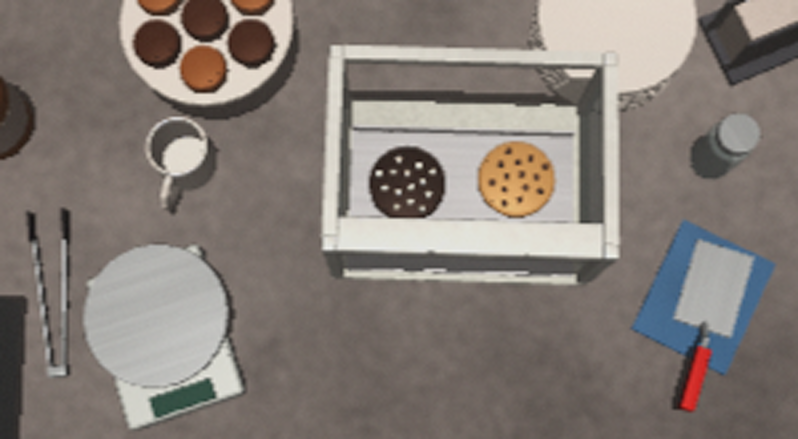

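The crop (scale 2.66, offset (140,120)) shows the case's upper frame corners at about FL (323,250), FR (620,258), BL (330,45), BR (618,52); the platform circle is at (156,315), r≈72, and the lip line at v≈131.

```bash
python3 - <<'E'
from h import *
np.set_printoptions(precision=4,suppress=True)
p=bot.camera_params("top"); px=lambda u,v:(u/2.66+140,v/2.66+120)
P={k:ray(p,*px(*c),.21)[:2] for k,c in dict(FL=(323,250),FR=(620,258),BL=(330,45),BR=(618,52)).items()}
print(P,"centre",sum(P.values())/4)
a=P["BL"]-P["FL"]+P["BR"]-P["FR"]; l=P["FL"]-P["FR"]+P["BL"]-P["BR"]
print("yaw from x, y:",np.arctan2(a[1],a[0]),np.arctan2(-l[0],l[1]),np.linalg.norm(a)/2,np.linalg.norm(l)/2)
for c in [(352,131),(578,135)]: print("lip top/foot?",ray(p,*px(*c),.026),ray(p,*px(*c),.01))
for c in [(340,270),(578,282)]: print("front bottom?",ray(p,*px(*c),.0))
print("plat",ray(p,*px(156,315),.05),ray(p,*px(84,315),.05),ray(p,*px(229,315),.05),ray(p,*px(156,244),.05),ray(p,*px(156,387),.05))
for n,b in (("top",(165,205,235,268)),("scene",(305,140,370,195))):
    p=bot.camera_params(n)
    im=cv2.imread(f"pics/{n}0.png"); g=im[b[1]:b[3],b[0]:b[2]]; 
    # rectify platform plane at z=.05: 1 mm per px
    X0,Y0=.36,.24; q=[(X0,Y0),(X0+.26,Y0),(X0,Y0+.26),(X0+.26,Y0+.26)]
    src=np.float32([proj(p,[x,y,.05]) for x,y in q]); dst=np.float32([(0,0),(520,0),(0,520),(520,520)])
    W=cv2.warpPerspective(im,cv2.getPerspectiveTransform(src,dst),(520,520),flags=cv2.INTER_CUBIC)
    c=cv2.HoughCircles(cv2.GaussianBlur(cv2.cvtColor(W,cv2.COLOR_BGR2GRAY),(0,0),3),cv2.HOUGH_GRADIENT,1,50,param1=60,param2=15,minRadius=172,maxRadius=188)
    print(n,[(X0+u/2000,Y0+v/2000,r/2000) for u,v,r in c[0][:2]])
E
```

```text
{'FL': array([0.53  , 0.1512]), 'FR': array([ 0.5194, -0.1779]), 'BL': array([0.769 , 0.1445]), 'BR': array([ 0.7584, -0.1853])} centre [ 0.6442 -0.0169]
yaw from x, y: -0.029644275641202377 -0.0322545252380209 0.23907253221130795 0.32962269167737634
lip top/foot? [0.7188 0.1255 0.026 ] [0.7234 0.1261 0.01  ]
lip top/foot? [ 0.7117 -0.1674  0.026 ] [ 0.7162 -0.1701  0.01  ]
front bottom? [0.5403 0.1417 0.    ]
front bottom? [ 0.5231 -0.1651  0.    ]
plat [0.4771 0.3678 0.05  ] [0.4775 0.4574 0.05  ] [0.4767 0.2771 0.05  ] [0.5667 0.3707 0.05  ] [0.3883 0.365  0.05  ]
top [(np.float32(0.47725), np.float32(0.37025), np.float32(0.08985))]
scene [(np.float32(0.47775), np.float32(0.37025), np.float32(0.09035))]
```

View pics/scenecrop.png

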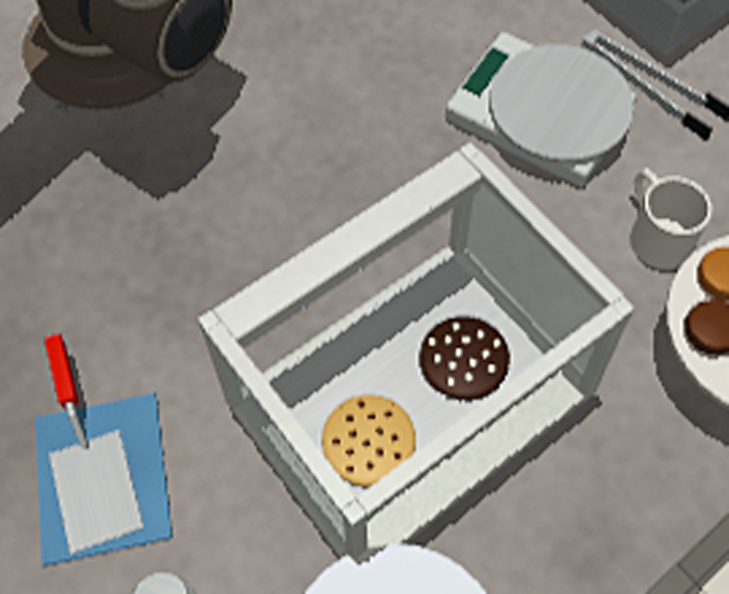

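The scene crop confirms the layout; case size (0.239×0.330), platform radius and spatula lengths all match. Plan: keep the tool upright, grip the handle's very end so the body stays clear of the rail, then drag the blade out with the cookie and regrip. First move goes above the handle's rear end.

```bash
python3 nudge.py '[[1,0.05,-0.03,0,0.15],[1,0.1,-0.06,0.03,0.3],[1,0.15,-0.09,0.05,0.45],[1,0.2,-0.12,0.08,0.591],[1,0.25,-0.14,0.1,0.591],[1,0.285,-0.156,0.11,0.591],[1,0.285,-0.156,0.11,0.591],[1,0.285,-0.156,0.11,0.591],[1,0.285,-0.156,0.11,0.591]]' 60
python3 - <<'E'
from h import *
im=bot.camera("wrist"); cv2.imwrite("pics/w1.png",im[:,:,::-1]); p=bot.camera_params("wrist")
H=cv2.cvtColor(im,cv2.COLOR_RGB2HSV).astype(int); h,s,v=H[...,0],H[...,1],H[...,2]
c=big(((h<8)|(h>172))&(s>150)&(v>60)); print(cv2.boundingRect(c), cv2.minAreaRect(world(p,c,.056)))
print(p["world_to_cam"])
E
```

```text
time_s: 1.23
tcp_pos: [0.3683, -0.286, 0.1216]
tcp_rot: [3.141, -0.0, -0.338]
contact_force: [0.3, 1.1, 0.3]
finger_gap: 1.003
gripper_force: 0.0
(263, 114, 28, 126) ((0.39859771728515625, -0.29511526226997375), (0.016613949090242386, 0.0770992860198021), 70.84188842773438)
[[-0.33112852 -0.94358484  0.00124248 -0.1476267 ]
 [-0.91065379  0.31991644  0.26146347  0.42179417]
 [-0.24711045  0.08544654 -0.96521257  0.38809144]
 [ 0.          0.          0.          1.        ]]
```

View pics/w1.png

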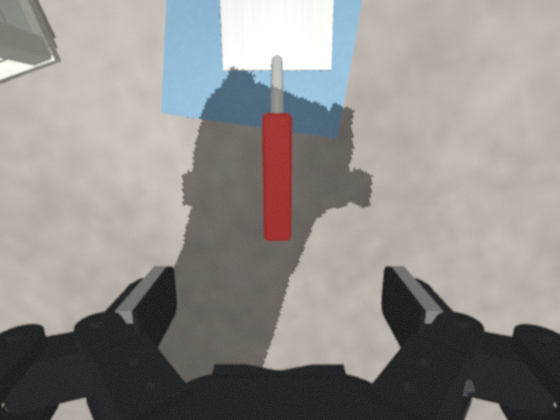

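The wrist view shows the red handle at columns 263–291, rows 114–240, squarely between the open fingers. Lower onto its rear end and grip.

```bash
python3 nudge.py '[[1,0.001,-0.001,0.05,0],[1,0.001,-0.001,0.0975,0],[1,0.001,-0.001,0.0975,0],[0.1,0.001,-0.001,0.0975,0],[0,0.001,-0.001,0.0975,0],[0,0.001,-0.001,0.0975,0],[0,0.001,-0.001,0.0975,0],[0,0.001,-0.001,0.0975,0],[0,0.001,-0.001,0.0975,0]]' 110
```

```text
time_s: 2.4
tcp_pos: [0.3704, -0.285, 0.0244]
tcp_rot: [3.141, -0.001, -0.336]
contact_force: [-2.1, -0.4, 6.1]
finger_gap: 0.193
gripper_force: 107.4
```

Gripped (gap matches 18 mm). Lift, back off, swing round to the front of the case at a safe distance.

```bash
python3 nudge.py '[[0,0,0,-0.03,0],[0,0,0,-0.07,0],[0,-0.04,0.015,-0.09,0],[0,-0.09,0.031,-0.09,0],[0,-0.106,-0.014,-0.09,-0.05],[0,-0.123,-0.062,-0.09,-0.1],[0,-0.139,-0.11,-0.09,-0.15],[0,-0.156,-0.157,-0.09,-0.2],[0,-0.172,-0.205,-0.09,-0.25],[0,-0.189,-0.253,-0.09,-0.305],[0,-0.206,-0.301,-0.09,-0.305],[0,-0.206,-0.301,-0.09,-0.305],[0,-0.206,-0.301,-0.09,-0.305]]'
python3 - <<'E'
from h import *
im=bot.camera("wrist"); cv2.imwrite("pics/w2.png",im[:,:,::-1])
im=bot.camera("scene"); cv2.imwrite("pics/s2.png",im[:,:,::-1])
E
```

```text
time_s: 4.03
tcp_pos: [0.2753, 0.0139, 0.1136]
tcp_rot: [-3.101, 0.001, 0.008]
contact_force: [0.4, -0.8, -2.3]
finger_gap: 0.189
gripper_force: 107.9
```

View pics/w2.png

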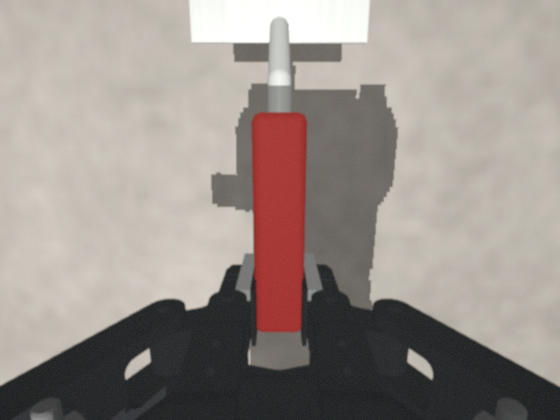

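The wrist view shows the handle held squarely at its end, blade edge at rows 0–43, level-looking. The pose hasn't caught up yet; hold and check.

```bash
python3 nudge.py '[[0,0,0,0,0],[0,0,0,0,0]]'
python3 -c "
from rig import bot
print(bot.read_state()['qpos'])"
```

```text
time_s: 4.38
tcp_pos: [0.2754, 0.0143, 0.1138]
tcp_rot: [-3.1, 0.001, 0.009]
contact_force: [0.3, 0.2, -0.9]
finger_gap: 0.194
gripper_force: 107.9
[ 0.00771034 -0.33363835 -0.70236673  1.20295864  0.04116497  3.1406132 ]
```

Joint 6 is at its limit (q6 = q1+π−yaw), so this grasp orientation can't face the case on the left; the half-turned grasp sits mid-range. I'll lay the spatula on the free table in front and regrip it turned by π.

```bash
python3 nudge.py '[[0,0,0.05,0,0],[0,0,0.1,0,0],[0,0,0.1,0,0],[0,0,0.1,0,0]]'
```

```text
time_s: 4.88
tcp_pos: [0.2761, -0.0854, 0.1096]
tcp_rot: [-3.1, 0.001, 0.008]
contact_force: [-0.0, -0.1, -1.7]
finger_gap: 0.193
gripper_force: 108.0
```

The command base is the reached pose, and a small 0.04 rad tilt was picked up; I'll lay it down here, then remove that tilt with the hand free.

```bash
python3 nudge.py '[[0,0,0,0.05,0],[0,0,0,0.08,0],[0,0,0,0.0895,0],[0,0,0,0.0895,0],[0,0,0,0.0895,0]]' 20; python3 nudge.py '[[0.3,0,0,0,0],[0.6,0,0,0,0],[1,0,0,0,0],[1,0,0,-0.06,0],[1,0,0,-0.12,0],[1,0,0,-0.18,0],[1,0,0,-0.2,0]]'
```

```text
time_s: 5.5
tcp_pos: [0.2771, -0.0812, 0.021]
tcp_rot: [-3.101, -0.001, 0.012]
contact_force: [-0.4, 0.4, -0.6]
finger_gap: 0.191
gripper_force: 108.4
time_s: 6.38
tcp_pos: [0.2778, -0.0905, 0.2237]
tcp_rot: [-3.102, -0.004, 0.009]
contact_force: [0.2, 0.5, -0.2]
finger_gap: 1.002
gripper_force: 0.0
```

```bash
python3 nudge.py '[[1,-0.023,0.05,0,-0.18],[1,-0.046,0.1,0,-0.36],[1,-0.069,0.15,0,-0.54],[1,-0.092,0.2,0,-0.72],[1,-0.115,0.25,0,-0.9],[1,-0.138,0.3,0,-1.08],[1,-0.161,0.35,0,-1.26],[1,-0.184,0.4,-0.01,-1.44],[1,-0.207,0.45,-0.02,-1.62],[1,-0.23,0.5,-0.03,-1.8],[1,-0.253,0.55,-0.04,-1.98],[1,-0.275,0.61,-0.05,-2.16],[1,-0.275,0.61,-0.05,-2.34],[1,-0.275,0.61,-0.05,-2.52],[1,-0.275,0.61,-0.05,-2.7],[1,-0.275,0.61,-0.05,-2.88],[1,-0.275,0.61,-0.05,-3.06],[1,-0.275,0.61,-0.05,-3.14],[1,-0.275,0.61,-0.05,-3.14]]'; python3 -c "
from rig import bot
print(bot.read_state()['qpos'])"
```

```text
time_s: 8.75
tcp_pos: [0.0074, -0.7042, 0.2447]
tcp_rot: [3.1, -0.001, -3.131]
contact_force: [-0.8, 0.3, 0.3]
finger_gap: 0.997
gripper_force: 0.0
[-1.56005365e+00  5.39990062e-01  5.59958741e-01  1.63253723e+00
 -6.81251530e-04 -1.57063431e+00]
```

```bash
python3 nudge.py '[[1,0,-0.05,0,0],[1,0,-0.08,0,0],[1,0,-0.08,0,0]]'; python3 nudge.py '[[1,0,-0.01,0,0],[1,0,-0.02,0,0],[1,0,-0.02,0,0]]'; python3 -c "
from rig import bot
print(bot.read_state()['qpos'])"
```

```text
time_s: 9.12
tcp_pos: [0.008, -0.7858, 0.2369]
tcp_rot: [3.096, -0.001, -3.134]
contact_force: [0.9, 0.3, -0.2]
finger_gap: 1.003
gripper_force: 0.0
time_s: 9.5
tcp_pos: [0.0083, -0.8041, 0.2406]
tcp_rot: [3.1, -0.001, -3.133]
contact_force: [-1.0, -1.0, -0.2]
finger_gap: 1.001
gripper_force: 0.0
[-1.56026525e+00  8.92489000e-01  1.18574040e+00  1.90561722e+00
 -6.77944986e-04 -1.56835008e+00]
```

```bash
python3 nudge.py '[[1,0,-0.01,0,0],[1,0,-0.02,0,0],[1,0,-0.02,0,0]]';  python3 -c "
from rig import bot
print(bot.read_state()['qpos'])"; python3 nudge.py '[[1,0,-0.01,0,0],[1,0,-0.01,0,0]]'; python3 -c "
from rig import bot
print(bot.read_state()['qpos'])"
```

```text
time_s: 9.88
tcp_pos: [0.0084, -0.8173, 0.2362]
tcp_rot: [3.11, -0.001, -3.133]
contact_force: [-0.3, 0.9, 0.3]
finger_gap: 1.0
gripper_force: 0.0
[-1.56019736e+00  9.73360312e-01  1.34206519e+00  1.97107890e+00
 -7.50314450e-04 -1.56844037e+00]
time_s: 10.12
tcp_pos: [0.0085, -0.8221, 0.2328]
tcp_rot: [3.116, -0.001, -3.133]
contact_force: [-0.2, -0.4, 0.6]
finger_gap: 1.002
gripper_force: 0.0
[-1.56021436e+00  9.78251036e-01  1.34417952e+00  1.96222802e+00
 -7.83496456e-04 -1.56842565e+00]
```

```bash
python3 nudge.py '[[1,0,-0.015,0,0],[1,0,-0.015,0,0]]'; python3 nudge.py '[[1,0,-0.015,0,0],[1,0,-0.015,0,0]]'
```

```text
time_s: 10.38
tcp_pos: [0.0085, -0.8296, 0.2258]
tcp_rot: [3.123, -0.001, -3.133]
contact_force: [0.7, 0.8, 1.1]
finger_gap: 0.996
gripper_force: 0.0
time_s: 10.62
tcp_pos: [0.0086, -0.8369, 0.2204]
tcp_rot: [3.132, -0.001, -3.133]
contact_force: [0.2, -0.4, -0.9]
finger_gap: 1.0
gripper_force: 0.0
```

```bash
python3 nudge.py '[[1,0,-0.016,0,0],[1,0,-0.016,0,0]]'; python3 - <<'E'
from h import *
for n in("top","scene"):
    im=bot.camera(n); p=bot.camera_params(n); cv2.imwrite(f"pics/{n}3.png",im[:,:,::-1])
    H=cv2.cvtColor(im,cv2.COLOR_RGB2HSV).astype(int); h,s,v=H[...,0],H[...,1],H[...,2]
    c=big(((h<8)|(h>172))&(s>150)&(v>80),(230,200,340,340) if n=="top" else (140,130,280,260)); print(n,cv2.boundingRect(c),cv2.minAreaRect(world(p,c,.051)))
    u,v0=proj(p,[.432,-.085,.002]); m=(s<60)&(v>140); x=int(u);y=int(v0)
    c=big(m,(x-45,y-45,x+45,y+45)); print(cv2.boundingRect(c),cv2.minAreaRect(world(p,c,.002)))
E
```

```text
time_s: 10.88
tcp_pos: [0.0086, -0.8446, 0.2152]
tcp_rot: [-3.141, -0.001, -3.133]
contact_force: [-0.8, -0.1, -0.9]
finger_gap: 0.999
gripper_force: 0.0
top (333, 279, 7, 25) ((0.30495214462280273, -0.08008673042058945), (0.07648132741451263, 0.01870659738779068), 1.904618263244629)
(289, 207, 85, 10) ((0.5738319158554077, -0.07604992389678955), (0.2895006835460663, 0.03150153532624245), 89.69894409179688)
scene (188, 197, 19, 21) ((0.3115881383419037, -0.08293015509843826), (0.08736566454172134, 0.020691772922873497), 0.6923378705978394)
(203, 195, 62, 90) ((0.445909321308136, -0.047026678919792175), (0.19457261264324188, 0.31440114974975586), 51.02530288696289)
```

```bash
python3 nudge.py '[[1,-0.02,0.055,0,0],[1,-0.04,0.11,0,0],[1,-0.06,0.165,0,0],[1,-0.08,0.22,0,0],[1,-0.1,0.275,0,0],[1,-0.12,0.33,0,0],[1,-0.14,0.385,0,0],[1,-0.16,0.44,0,0],[1,-0.18,0.495,0,0],[1,-0.2,0.55,0.02,0],[1,-0.22,0.605,0.04,0],[1,-0.24,0.66,0.06,0],[1,-0.26,0.715,0.08,0],[1,-0.276,0.761,0.095,0],[1,-0.276,0.761,0.095,0],[1,-0.276,0.761,0.095,0]]'; python3 - <<'E'
from h import *
im=bot.camera("wrist"); cv2.imwrite("pics/w4.png",im[:,:,::-1]); p=bot.camera_params("wrist")
H=cv2.cvtColor(im,cv2.COLOR_RGB2HSV).astype(int); h,s,v=H[...,0],H[...,1],H[...,2]
c=big(((h<8)|(h>172))&(s>150)&(v>60)); print(cv2.boundingRect(c), cv2.minAreaRect(world(p,c,.051)))
E
```

```text
time_s: 12.98
tcp_pos: [0.2781, -0.0799, 0.12]
tcp_rot: [-3.14, -0.001, -3.129]
contact_force: [-0.8, -0.4, 1.0]
finger_gap: 1.004
gripper_force: 0.0
(263, 203, 27, 114) ((0.30332857370376587, -0.08188275247812271), (0.08078967034816742, 0.016844110563397408), 0.7482724189758301)
```

```bash
python3 nudge.py '[[1,0.004,-0.002,0.05,0],[1,0.004,-0.002,0.0995,0],[1,0.004,-0.002,0.0995,0],[0.1,0.004,-0.002,0.0995,0],[0,0.004,-0.002,0.0995,0],[0,0.004,-0.002,0.0995,0],[0,0.004,-0.002,0.0995,0],[0,0.004,-0.002,0.0995,0]]' 110
```

```text
time_s: 14.02
tcp_pos: [0.2748, -0.0834, 0.021]
tcp_rot: [-3.14, 0.0, -3.133]
contact_force: [-1.5, 0.2, 4.0]
finger_gap: 0.191
gripper_force: 107.2
```

```bash
python3 nudge.py '[[0,0,0,-0.045,0],[0,0,0.05,-0.045,0.02],[0,0,0.1,-0.045,0.04],[0,-0.001,0.147,-0.045,0.04],[0,-0.001,0.147,-0.045,0.04],[0,-0.04,0.147,-0.03,0.04],[0,-0.088,0.147,-0.022,0.04],[0,-0.088,0.147,-0.022,0.04],[0,-0.088,0.147,-0.022,0.04]]'; python3 - <<'E'
from h import *
a=bot.camera("scene")[:,:,::-1];b=bot.camera("top")[:,:,::-1]
A=cv2.resize(a[170:330,190:370],(450,400),interpolation=cv2.INTER_CUBIC);Bq=cv2.resize(b[120:260,240:380],(400,400),interpolation=cv2.INTER_CUBIC)
cv2.imwrite("pics/c5.png",np.hstack([A[:,:400],Bq]))
print(bot.read_state()['qpos'])
E
```

```text
time_s: 15.15
tcp_pos: [0.3599, 0.0635, 0.0416]
tcp_rot: [-3.14, -0.004, 3.108]
contact_force: [-0.1, 0.2, -1.5]
finger_gap: 0.19
gripper_force: 107.9
[ 0.17650462 -0.09864113 -0.69249397  0.97907451 -0.00119554  0.20901942]
```

View pics/c5.png

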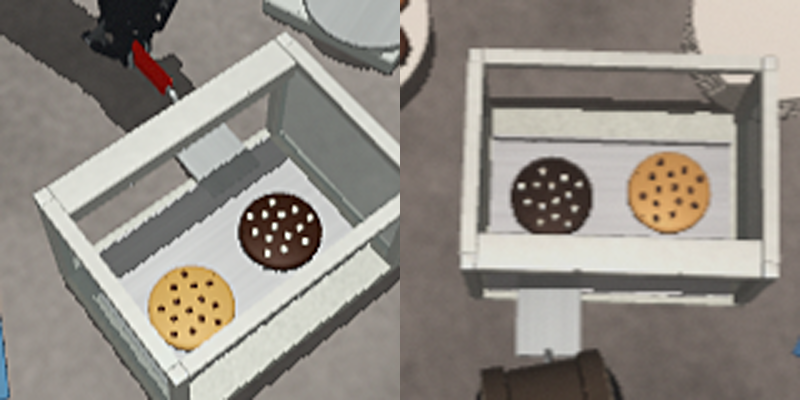

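The left half (scene) shows the blade entering below the rail at (212,150), level; the right half (top) shows it at columns 516–582, in line with the dark cookie at (551,196). Lower onto the sheet.

```bash
python3 nudge.py '[[0,0,0,0.004,0],[0,0,0,0.008,0],[0,0,0,0.008,0]]'; python3 nudge.py '[[0,0,0,0.0015,0],[0,0,0,0.003,0],[0,0,0,0.003,0]]'
```

```text
time_s: 15.62
tcp_pos: [0.3605, 0.0643, 0.034]
tcp_rot: [-3.14, -0.001, 3.11]
contact_force: [0.3, -0.3, -3.0]
finger_gap: 0.193
gripper_force: 107.9
time_s: 16.0
tcp_pos: [0.3611, 0.0644, 0.0314]
tcp_rot: [-3.14, -0.0, 3.11]
contact_force: [-1.3, 0.6, 0.8]
finger_gap: 0.193
gripper_force: 108.3
```

```bash
python3 nudge.py '[[0,-0.015,0,0,0],[0,-0.03,0,0,0],[0,-0.04,0,0,0],[0,-0.05,0,0,0],[0,-0.06,0,0,0],[0,-0.06,0,0,0]]'; python3 nudge.py '[[0,-0.01,0,0,0],[0,-0.018,0,0,0],[0,-0.018,0,0,0]]'; python3 - <<'E'
from h import *
a=bot.camera("scene")[:,:,::-1];b=bot.camera("top")[:,:,::-1]
A=cv2.resize(a[170:330,190:370],(450,400),interpolation=cv2.INTER_CUBIC);Bq=cv2.resize(b[120:260,240:380],(400,400),interpolation=cv2.INTER_CUBIC)
cv2.imwrite("pics/c6.png",np.hstack([A[:,:400],Bq]))
E
```

```text
time_s: 16.75
tcp_pos: [0.4225, 0.0625, 0.0314]
tcp_rot: [-3.14, 0.001, 3.11]
contact_force: [2.2, 0.1, 1.1]
finger_gap: 0.194
gripper_force: 108.6
time_s: 17.12
tcp_pos: [0.4393, 0.0619, 0.0314]
tcp_rot: [-3.14, -0.001, 3.11]
contact_force: [-2.2, 0.0, 4.9]
finger_gap: 0.195
gripper_force: 109.1
```

View pics/c6.png

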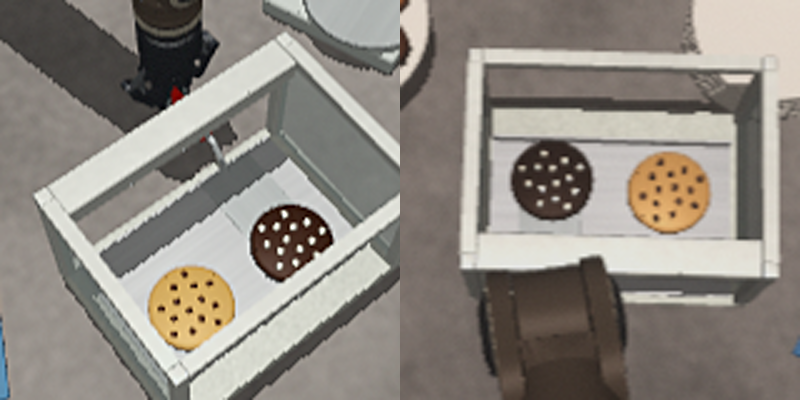

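The dark cookie has slid back to the lip (551,179 in the top half), with the blade showing under its front edge; the pale one hasn't moved. Continue under it in steps while watching force.

```bash
python3 nudge.py '[[0,-0.01,0,0,0],[0,-0.02,0,0,0],[0,-0.02,0,0,0]]'; python3 nudge.py '[[0,-0.008,0,0,0],[0,-0.015,0,0,0],[0,-0.015,0,0,0]]'
```

```text
time_s: 17.6
tcp_pos: [0.4591, 0.0613, 0.0313]
tcp_rot: [-3.14, -0.001, 3.11]
contact_force: [-3.8, 0.1, 5.6]
finger_gap: 0.194
gripper_force: 109.2
time_s: 17.98
tcp_pos: [0.4731, 0.0608, 0.0313]
tcp_rot: [-3.14, -0.003, 3.11]
contact_force: [-6.4, 0.5, 8.0]
finger_gap: 0.191
gripper_force: 109.6
```

```bash
python3 nudge.py '[[0,-0.005,0,0,0],[0,-0.01,0,0,0],[0,-0.01,0,0,0]]';  python3 - <<'E'
from h import *
np.set_printoptions(precision=4,suppress=True)
for n,b in(("top",(275,160,312,205)),("scene",(275,235,335,285))):
    im=bot.camera(n); p=bot.camera_params(n); cv2.imwrite(f"pics/{n}7.png",im[:,:,::-1])
    v=cv2.cvtColor(im,cv2.COLOR_RGB2HSV)[...,2]; c=big(v<75,b); print(n,cv2.boundingRect(c),cv2.minEnclosingCircle(world(p,c,.022)))
E
```

```text
time_s: 18.35
tcp_pos: [0.4825, 0.0605, 0.0313]
tcp_rot: [-3.14, -0.003, 3.11]
contact_force: [-7.4, 0.4, 8.6]
finger_gap: 0.194
gripper_force: 109.4
top (275, 169, 37, 36) ((0.6472686529159546, 0.060560308396816254), 0.07510829716920853)
scene (291, 252, 33, 30) ((0.673896074295044, 0.057144131511449814), 0.049807727336883545)
```

```bash
python3 nudge.py '[[0,-0.004,0,0,0],[0,-0.004,0,0,0],[0,-0.003,0,-0.004,0],[0,-0.003,0,-0.008,0],[0,-0.003,0,-0.01,0],[0,-0.003,0,-0.01,0]]';  python3 - <<'E'
from h import *
a=bot.camera("scene")[:,:,::-1];b=bot.camera("top")[:,:,::-1]
A=cv2.resize(a[170:330,190:370],(450,400),interpolation=cv2.INTER_CUBIC);Bq=cv2.resize(b[120:260,240:380],(400,400),interpolation=cv2.INTER_CUBIC)
cv2.imwrite("pics/c8.png",np.hstack([A[:,:400],Bq]))
E
```

```text
time_s: 19.2
tcp_pos: [0.4869, 0.0604, 0.0411]
tcp_rot: [-3.14, -0.001, 3.11]
contact_force: [0.0, 0.3, -3.8]
finger_gap: 0.191
gripper_force: 107.6
```

View pics/c8.png

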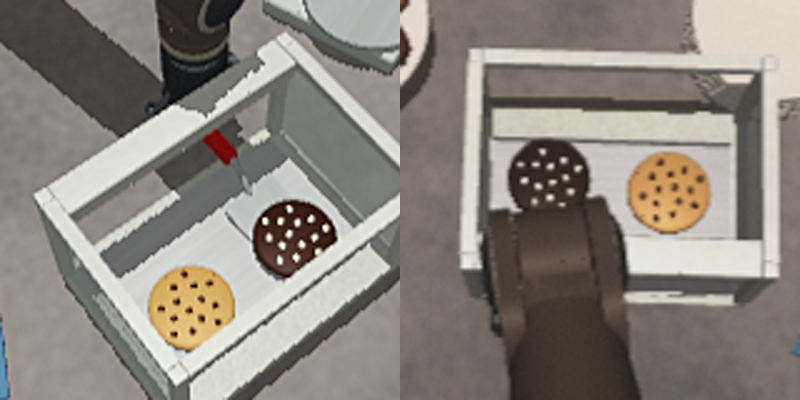

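The cookie rides on the blade (downward load ≈3.8 N, spatula + cookie); pale cookie unmoved. Pull straight back out, smoothly.

```bash
python3 nudge.py '[[0,0.006,0,0,0],[0,0.017,0,0,0],[0,0.033,0,0,0],[0,0.053,0,0,0],[0,0.075,0,0,0],[0,0.1,0,0,0],[0,0.125,0,0,0],[0,0.15,0,0,0],[0,0.175,0,0,0],[0,0.197,0,0,0],[0,0.217,0,0,0],[0,0.23,0,0,0],[0,0.237,0,0,0],[0,0.24,0,0,0],[0,0.24,0,0,0]]';  python3 - <<'E'
from h import *
a=bot.camera("scene")[:,:,::-1];b=bot.camera("top")[:,:,::-1]
A=cv2.resize(a[120:320,130:370],(480,400),interpolation=cv2.INTER_CUBIC);Bq=cv2.resize(b[140:300,240:360],(300,400),interpolation=cv2.INTER_CUBIC)
cv2.imwrite("pics/c9.png",np.hstack([A,Bq]))
E
```

```text
time_s: 21.18
tcp_pos: [0.2474, 0.0681, 0.0414]
tcp_rot: [-3.14, -0.0, 3.11]
contact_force: [-0.1, -0.2, -3.1]
finger_gap: 0.192
gripper_force: 107.7
```

View pics/c9.png

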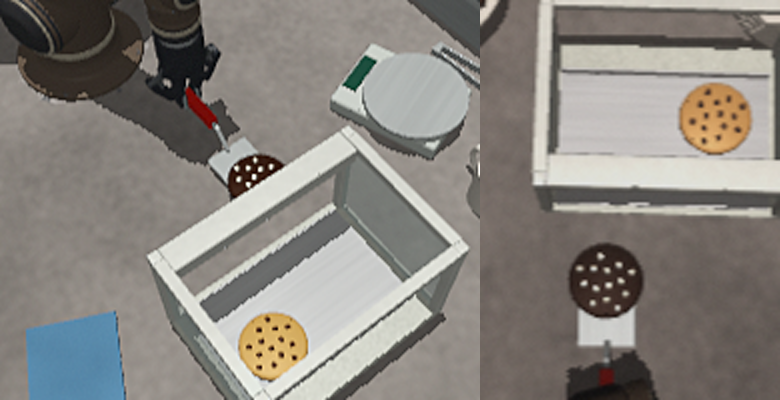

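The cookie lies on the blade outside the case (dark disc at (606,280) in the right half, blade behind it); pale cookie in place. From now on I work by numbers. Measure the cookie relative to the TCP, then carry it over to the scale.

```bash
cat >> h.py <<'E'
def dark(n,X,z,half=26):
    """dark cookie centre: dark blob around the expected point X, on plane z"""
    im=bot.camera(n); p=bot.camera_params(n); u,v0=proj(p,[X[0],X[1],z]).astype(int)
    H=cv2.cvtColor(im,cv2.COLOR_RGB2HSV); h,s,v=H[...,0],H[...,1],H[...,2]
    m=((v<80)&(s>90)).astype(np.uint8); m=cv2.morphologyEx(m,cv2.MORPH_CLOSE,np.ones((3,3)))
    c=big(m,(u-half,v0-half,u+half,v0+half)); w=world(p,c,z); (a,b),r=cv2.minEnclosingCircle(w)
    return n,round(a,4),round(b,4),round(r,4),round(cv2.contourArea(w),5)
E
python3 -c "
from h import *
for n in('top','scene'): print(dark(n,(.432,.062),.034))"
python3 nudge.py '[[0,0,0,-0.004,0],[0,0,0,-0.014,0],[0,0,0,-0.03,0],[0,0,0,-0.046,0],[0,0,0.005,-0.056,0],[0,0,0.015,-0.06,0],[0,0.001,0.03,-0.06,0],[0,0.002,0.05,-0.06,0],[0,0.003,0.075,-0.06,0],[0,0.004,0.1,-0.06,0],[0,0.005,0.13,-0.06,0],[0,0.006,0.16,-0.06,0],[0,0.007,0.19,-0.06,0],[0,0.008,0.22,-0.06,0],[0,0.009,0.245,-0.06,0],[0,0.009,0.268,-0.06,0],[0,0.01,0.287,-0.06,0],[0,0.01,0.3,-0.06,0],[0,0.01,0.308,-0.06,0],[0,0.01,0.308,-0.06,0]]'
python3 -c "
from h import *
for n in('top','scene'): print(dark(n,(.432,.37),.095))"
```

```text
('top', 0.4321, 0.0669, 0.0471, 0.00589)
('scene', 0.4362, 0.0648, 0.0493, 0.0035)
time_s: 23.88
tcp_pos: [0.2469, 0.3763, 0.1009]
tcp_rot: [-3.14, -0.001, 3.11]
contact_force: [0.6, -0.2, -3.3]
finger_gap: 0.19
gripper_force: 107.7
('top', 0.4309, 0.3734, 0.0472, 0.00601)
('scene', 0.4351, 0.3413, 0.0767, 0.00798)
```

```bash
python3 nudge.py '[[0,-0.005,0,0,0],[0,-0.015,-0.001,0,0],[0,-0.028,-0.002,0,0],[0,-0.037,-0.002,0,0],[0,-0.04,-0.002,0.005,0],[0,-0.04,-0.002,0.012,0],[0,-0.04,-0.002,0.02,0],[0,-0.04,-0.002,0.026,0],[0,-0.04,-0.002,0.026,0]]'; python3 nudge.py '[[0,0,0,0.002,0],[0,0,0,0.0035,0],[0,0,0,0.0035,0]]'
```

```text
time_s: 25.1
tcp_pos: [0.2864, 0.3727, 0.0744]
tcp_rot: [-3.14, -0.001, 3.11]
contact_force: [-0.5, 0.1, -3.0]
finger_gap: 0.192
gripper_force: 107.6
time_s: 25.48
tcp_pos: [0.2869, 0.3732, 0.0718]
tcp_rot: [-3.141, -0.0, 3.11]
contact_force: [-1.8, -0.3, 0.8]
finger_gap: 0.19
gripper_force: 108.3
```

Blade is down on the platform. Loosen and regrip softly (20 N) so the handle can pivot in the pads.

```bash
python3 nudge.py '[[0.26,0,0,0,0],[0.26,0,0,0,0],[0,0,0,0,0],[0,0,0,0,0],[0,0,0,0,0]]' 20
```

```text
time_s: 26.1
tcp_pos: [0.2871, 0.3734, 0.0717]
tcp_rot: [-3.141, -0.0, 3.11]
contact_force: [0.7, 1.7, 1.6]
finger_gap: 0.208
gripper_force: 22.5
```

```bash
python3 nudge.py '[[0,-0.001,0,-0.008,0],[0,-0.004,0,-0.018,0],[0,-0.007,0,-0.028,0],[0,-0.01,0,-0.036,0],[0,-0.01,0,-0.036,0]]'; python3 - <<'E'
from h import *
for n in('top','scene'): print(dark(n,(.475,.37),.065))
p=bot.camera_params("top"); im=bot.camera("top"); H=cv2.cvtColor(im,cv2.COLOR_RGB2HSV).astype(int); h,s,v=H[...,0],H[...,1],H[...,2]
c=big(((h<8)|(h>172))&(s>150)&(v>60),(150,200,260,330)); print("red",cv2.boundingRect(c),[ray(p,*proj(p,[.3,.37,.1]),.1)])
E
python3 nudge.py '[[0,-0.004,0,-0.01,0],[0,-0.008,0,-0.018,0],[0,-0.012,0,-0.026,0],[0,-0.016,0,-0.034,0],[0,-0.016,0,-0.034,0]]'; python3 -c "
from h import *
for n in('top','scene'): print(dark(n,(.475,.37),.065))"
```

```text
time_s: 26.72
tcp_pos: [0.2973, 0.373, 0.1082]
tcp_rot: [-3.141, 0.0, 3.109]
contact_force: [-0.6, 0.6, -0.9]
finger_gap: 0.21
gripper_force: 21.0
('top', 0.4733, 0.3695, 0.0466, 0.005)
('scene', 0.4748, 0.3689, 0.0531, 0.00745)
red (189, 272, 7, 15) [array([0.3 , 0.37, 0.1 ])]
time_s: 27.5
tcp_pos: [0.3135, 0.3726, 0.1422]
tcp_rot: [-3.141, 0.0, 3.109]
contact_force: [-0.4, 0.2, -1.1]
finger_gap: 0.206
gripper_force: 20.7
('top', 0.4719, 0.3719, 0.0441, 0.00273)
('scene', 0.4755, 0.3733, 0.0559, 0.00774)
```

Pivot works (nose carries the load). Tilt to ~28° and check whether the cookie slides, then draw the blade back.

```bash
python3 nudge.py '[[0,-0.006,0,-0.008,0],[0,-0.012,0,-0.016,0],[0,-0.017,0,-0.0245,0],[0,-0.017,0,-0.0245,0]]'; python3 -c "
from h import *
for n in('top','scene'): print(dark(n,(.475,.37),.065))"; python3 nudge.py '[[0,0.004,0,0,0],[0,0.012,0,0,0],[0,0.02,0,0,0],[0,0.03,0,0,0],[0,0.03,0,0,0]]'; python3 -c "
from h import *
for n in('top','scene'): print(dark(n,(.475,.37),.065))"
```

```text
time_s: 28.1
tcp_pos: [0.3307, 0.372, 0.1667]
tcp_rot: [-3.141, 0.0, 3.109]
contact_force: [-1.1, 0.4, -2.7]
finger_gap: 0.207
gripper_force: 20.4
('top', 0.4735, 0.3734, 0.0434, 0.00297)
('scene', 0.475, 0.3747, 0.058, 0.00793)
time_s: 28.82
tcp_pos: [0.2986, 0.3727, 0.1661]
tcp_rot: [-3.141, -0.002, 3.111]
contact_force: [-1.2, -1.2, -0.7]
finger_gap: 0.208
gripper_force: 20.7
('top', 0.4721, 0.3713, 0.045, 0.00384)
('scene', 0.4768, 0.3702, 0.054, 0.00757)
```

The cookie stays put while the blade withdraws. Continue.

```bash
python3 nudge.py '[[0,0.007,0,0,0],[0,0.014,0,0,0],[0,0.021,0,0,0],[0,0.028,0,0,0],[0,0.028,0,0,0]]'; python3 -c "
from h import *
for n in('top','scene'): print(dark(n,(.475,.37),.062))"; python3 nudge.py '[[0,0.007,0,0,0],[0,0.014,0,0,0],[0,0.022,0,0,0],[0,0.03,0,0,0],[0,0.04,0,0,0],[0,0.04,0,0,0]]'; python3 -c "
from h import *
for n in('top','scene'): print(dark(n,(.475,.37),.062))"
```

```text
time_s: 29.55
tcp_pos: [0.271, 0.3736, 0.1661]
tcp_rot: [-3.141, -0.001, 3.111]
contact_force: [-2.2, -0.4, 0.6]
finger_gap: 0.208
gripper_force: 20.7
('top', 0.4752, 0.3678, 0.0473, 0.00558)
('scene', 0.4771, 0.3671, 0.0499, 0.00708)
time_s: 30.4
tcp_pos: [0.2311, 0.3748, 0.1661]
tcp_rot: [-3.14, -0.001, 3.111]
contact_force: [-0.1, 0.3, -1.2]
finger_gap: 0.206
gripper_force: 20.5
('top', 0.4737, 0.3688, 0.0462, 0.00265)
('scene', 0.4786, 0.367, 0.0491, 0.0069)
```

```bash
python3 nudge.py '[[0,0,0,0,0],[0,0,0,0,0],[0,0.005,0,-0.02,0],[0,0.01,0,-0.05,0],[0,0.01,0,-0.05,0]]' 110; python3 - <<'E'
from h import *
for n in('top','scene'): print(dark(n,(.475,.37),.062))
for n,b in (("top",(314,165,352,205)),("scene",(245,272,287,312))):
    im=bot.camera(n);p=bot.camera_params(n);H=cv2.cvtColor(im,cv2.COLOR_RGB2HSV).astype(int);h,s,v=H[...,0],H[...,1],H[...,2]
    print("pale",cv2.minEnclosingCircle(world(p,big((h<25)&(s>90)&(v>110),b),.022)))
    cv2.imwrite(f"pics/{n}20.png",im[:,:,::-1])
print(bot.read_state()["qpos"])
E
```

```text
time_s: 31.12
tcp_pos: [0.2225, 0.3762, 0.2177]
tcp_rot: [3.14, 0.001, 3.11]
contact_force: [0.5, 0.2, -2.3]
finger_gap: 0.189
gripper_force: 107.7
('top', 0.4753, 0.368, 0.0466, 0.00373)
('scene', 0.4786, 0.367, 0.0491, 0.0069)
pale ((0.655854344367981, -0.08560527116060257), 0.04981718957424164)
pale ((0.6588664054870605, -0.08646402508020401), 0.04991357401013374)
[ 1.03636859e+00 -3.99155547e-02 -2.49755707e-01  1.36427541e+00
 -8.93406275e-05  1.06835984e+00]
```

Cookie rests flat at (0.477, 0.368), about 3 mm from the platform centre; pale cookie unmoved. Now carry the spatula back, staying clear of the case.

```bash
python3 nudge.py '[[0,0,-0.04,0,0],[0,0,-0.09,0,0],[0,-0.003,-0.14,0,0.03],[0,-0.006,-0.19,0,0.06],[0,-0.01,-0.24,0,0.09],[0,-0.013,-0.29,0,0.12],[0,-0.016,-0.34,0,0.15],[0,-0.02,-0.39,0,0.18],[0,-0.023,-0.44,0,0.21],[0,-0.027,-0.49,0,0.24],[0,-0.03,-0.54,0,0.27],[0,-0.034,-0.59,0,0.303],[0,-0.037,-0.625,0,0.303],[0,-0.037,-0.625,0,0.303],[0,-0.037,-0.625,0,0.303]]'; python3 - <<'E'
from h import *
for n in("scene","top"):
    im=bot.camera(n);p=bot.camera_params(n);cv2.imwrite(f"pics/{n}21.png",im[:,:,::-1])
    H=cv2.cvtColor(im,cv2.COLOR_RGB2HSV).astype(int);h,s,v=H[...,0],H[...,1],H[...,2]
    m=((h<8)|(h>172))&(s>150)&(v>60)
    u,w=proj(p,[.3,-.27,.21]).astype(int)
    c=big(m,(u-60,w-60,u+60,w+60)); print(n,cv2.boundingRect(c),cv2.minAreaRect(c), proj(p,[.24,-.25,.237]))
im=bot.camera("wrist");p=bot.camera_params("wrist");H=cv2.cvtColor(im,cv2.COLOR_RGB2HSV).astype(int);h,s,v=H[...,0],H[...,1],H[...,2]
m=((h<8)|(h>172))&(s>150)&(v>40);c=big(m); print("wrist",cv2.boundingRect(c),cv2.minAreaRect(c))
T=np.array(bot.read_state()["tcp_pos"]); a=bot.read_state()["tcp_rot"][2]-np.pi
f=np.array([np.cos(a),np.sin(a),0])
for th in (15,20,25,30,35,40):   # where would handle front end top edge appear?
    t=np.radians(th); G=T+[0,0,.019]
    e=G+.07*np.cos(t)*f+.011*np.sin(t)*f+np.array([0,0,-.07*np.sin(t)+.011*np.cos(t)]); 
    print(th,proj(p,e),proj(bot.camera_params("scene"),e))
E
```

```text
time_s: 33.2
tcp_pos: [0.2384, -0.2501, 0.2159]
tcp_rot: [-3.141, -0.002, 2.806]
contact_force: [-0.8, 0.3, -2.6]
finger_gap: 0.189
gripper_force: 108.2
scene (113, 182, 16, 30) ((120.90929412841797, 196.52902221679688), (29.448949813842773, 7.428907871246338), 72.25532531738281) [117.60466849 185.87343685]
top (404, 293, 8, 15) ((407.484619140625, 300.12310791015625), (5.953666687011719, 14.512063026428223), 7.125016689300537) [405.24133638 314.87566116]
wrist (256, 257, 46, 113) ((278.5, 313.0), (112.0, 45.0), 90.0)
15 [277.22595095 419.33715365] [122.97561417 208.50797025]
20 [277.29925965 407.33069497] [123.68509756 209.45529554]
25 [277.36622043 395.39923441] [124.34006274 210.20962802]
30 [277.4272139  383.57089961] [124.93622311 210.76825476]
35 [277.48259355 371.86558107] [125.46992861 211.13019279]
40 [277.53268261 360.29667569] [125.93816062 211.2960887 ]
```

```bash
python3 nudge.py '[[0,-0.04,0.003,0,0],[0,-0.09,0.007,0,0],[0,-0.14,0.011,0,0],[0,-0.18,0.014,0.01,0],[0,-0.189,0.014,0.04,0],[0,-0.189,0.014,0.064,0],[0,-0.189,0.014,0.064,0],[0,-0.189,0.014,0.064,0]]'; python3 nudge.py '[[0,0,0,0.006,0],[0,0,0,0.012,0],[0,0,0,0.012,0]]'
```

```text
time_s: 34.35
tcp_pos: [0.4225, -0.2993, 0.1539]
tcp_rot: [-3.14, 0.001, 2.808]
contact_force: [0.1, -0.7, -0.5]
finger_gap: 0.19
gripper_force: 108.1
time_s: 34.72
tcp_pos: [0.4218, -0.2995, 0.1403]
tcp_rot: [-3.14, -0.001, 2.807]
contact_force: [-0.1, -0.4, -1.4]
finger_gap: 0.192
gripper_force: 108.1
```

```bash
python3 nudge.py '[[0,0.01,0,0.011,0],[0,0.02,0,0.023,0],[0,0.028,0,0.034,0],[0,0.034,0,0.044,0],[0,0.034,0,0.044,0]]'; python3 nudge.py '[[0,0.006,0,0.011,0],[0,0.012,0,0.022,0],[0,0.016,0,0.034,0],[0,0.016,0,0.034,0]]'
```

```text
time_s: 35.35
tcp_pos: [0.3897, -0.2886, 0.0969]
tcp_rot: [-3.14, 0.0, 2.806]
contact_force: [-0.8, 0.0, 2.3]
finger_gap: 0.191
gripper_force: 108.9
time_s: 35.85
tcp_pos: [0.3744, -0.2831, 0.0622]
tcp_rot: [-3.14, -0.001, 2.807]
contact_force: [-0.6, 0.3, 1.9]
finger_gap: 0.192
gripper_force: 109.5
```

Nose is in contact and the handle is pivoting with low force. Finish the arc to flat.

```bash
python3 nudge.py '[[0,0.004,0,0.01,0],[0,0.007,0,0.02,0],[0,0.01,0,0.03,0],[0,0.01,0,0.0345,0],[0,0.01,0,0.0345,0]]'; python3 nudge.py '[[0,0,0,0.001,0],[0,0,0,0.0015,0],[0,0,0,0.0015,0]]'
```

```text
time_s: 36.48
tcp_pos: [0.3648, -0.2798, 0.0277]
tcp_rot: [-3.14, -0.002, 2.807]
contact_force: [-1.2, 0.0, 2.3]
finger_gap: 0.19
gripper_force: 110.1
time_s: 36.85
tcp_pos: [0.3647, -0.2797, 0.0271]
tcp_rot: [-3.14, -0.001, 2.807]
contact_force: [-5.1, 1.7, 9.9]
finger_gap: 0.189
gripper_force: 111.0
```

```bash
python3 nudge.py '[[0.25,0,0,0,0],[0.5,0,0,0,0],[1,0,0,0,0],[1,0,0,0,0],[1,0,0,-0.04,0],[1,0,0,-0.1,0],[1,0.03,0,-0.15,0],[1,0.08,0,-0.15,0],[1,0.13,0,-0.15,0],[1,0.13,0,-0.15,0]]'; python3 - <<'E'
from h import *
B={"top":((370,195,440,275),(385,200,430,248),(380,235,425,285)),"scene":((135,265,200,345),(140,280,190,340),(130,235,175,295))}
for n in B:
    im=bot.camera(n);p=bot.camera_params(n);cv2.imwrite(f"pics/{n}30.png",im[:,:,::-1])
    H=cv2.cvtColor(im,cv2.COLOR_RGB2HSV).astype(int);h,s,v=H[...,0],H[...,1],H[...,2]
    print(n,"rest",cv2.minAreaRect(world(p,big((h>95)&(h<120)&(s>90),B[n][0]),.005)))
    print("blade",cv2.minAreaRect(world(p,big((s<60)&(v>130),B[n][1]),.007)))
    print("handle",cv2.minAreaRect(world(p,big(((h<8)|(h>172))&(s>150)&(v>70),B[n][2]),.056)))
    print(dark(n,(.475,.37),.062))
E
```

```text
time_s: 38.1
tcp_pos: [0.2404, -0.236, 0.177]
tcp_rot: [-3.14, 0.0, 2.805]
contact_force: [0.8, -0.5, -0.4]
finger_gap: 0.999
gripper_force: 0.0
top rest ((0.504524827003479, -0.3230462074279785), (0.12855157256126404, 0.15894386172294617), 62.81074142456055)
blade ((0.511748194694519, -0.331417053937912), (0.07698199898004532, 0.11023171246051788), 70.66230010986328)
handle ((0.39342600107192993, -0.28849953413009644), (0.01890314370393753, 0.07971915602684021), 71.3369369506836)
('top', 0.4753, 0.3704, 0.0449, 0.00181)
scene rest ((0.5061001181602478, -0.32304346561431885), (0.1305016279220581, 0.1598377674818039), 62.66876983642578)
blade ((0.4940617084503174, -0.3353514075279236), (0.11691106110811234, 0.17342986166477203), 60.362220764160156)
handle ((0.3991314172744751, -0.29026710987091064), (0.019090978428721428, 0.0845489427447319), 71.42353820800781)
('scene', 0.4793, 0.3673, 0.0493, 0.00693)
```

```bash
python3 - <<'E'
from h import *
for n,f in(("top","pics/top30.png"),("scene","pics/scene30.png")):
    im=cv2.imread(f); p=bot.camera_params(n); u,v=proj(p,[.477,.369,.062]).astype(int)
    m=cv2.morphologyEx((im.max(2)<110).astype(np.uint8),cv2.MORPH_CLOSE,np.ones((5,5)))
    c=big(m,(u-22,v-22,u+22,v+22)); w=cv2.convexHull(world(p,c,.062)); print(n,cv2.boundingRect(c),(u,v),cv2.fitEllipse(w),cv2.contourArea(w))
E
```

```text
top (183, 224, 30, 30) (np.int64(197), np.int64(238)) ((0.4755648970603943, 0.3681601881980896), (0.09790439158678055, 0.0983440950512886), 34.74144744873047) 0.0074598989285572515
scene (323, 153, 30, 25) (np.int64(337), np.int64(164)) ((0.4797458350658417, 0.3656441569328308), (0.09848179668188095, 0.10398121923208237), 32.041263580322266) 0.007885467525874823
```

Both views give a round ~98–100 mm disc within 5 mm of the platform's centre, which fits a cookie lying flat. The spatula is flat on its rest and the arm is clear, so I'll hand in.

```bash
python3 -c "
from rig import bot
print(bot.close_job())"
```

```text
the job is handed in; nothing more can be done
None
```

The job is handed in after about 38 s: by the camera measurements the dark cookie lies flat within about 5 mm of the scale platform's centre, the spatula is back flat with its blade on the blue rest, and the pale cookie measured unmoved. On the way I laid the spatula on the table once to regrip it, and I did not re-measure the shaker, mug or tongs at the end, nor check in a picture which side of the cookie is up.

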